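# Slide the hanging rod into the brush-drying rack

### The job

Take the long rod by its square wooden grip from the notched rest and slide it, shaft first, through the holes of all three uprights of the brush-drying rack, until its collar sits right against the first upright, then let go. Feel your way in: where the holes stand is only roughly known, so keep every push of the rod on the rack gentle, under 20 N. Leave the short spare rod and the lidded jar where they are.

Things in the scene. Friction and masses are not known exactly. Their poses are not given: they have to be found in the camera images.
- rack: The brush-drying rack, fixed on the table: wooden base board 190 (x) x 240 (y) x 18 mm, origin at the middle of its underside; y along the line of the holes, z up. On it a row of three wooden uprights, each 90 wide (x), 15 thick (y), top 126 mm above the table, centred at y = -65, 0, +65 mm, each with one upright oblong hole 15 wide x 20 high, from 84 to 104 mm above the table.
- entry (a point): Point fixed to the rack's base, 94 mm up: where the middle of the first upright's hole would be, on its near face (rack y = -72.5 mm), if the row stood centred. The rod goes in here, towards rack +y. In truth the whole row is clamped on cross slots and stands up to 22 mm to either side (rack x) of this point; no reading shows it. It does not move under the permitted forces.
- exit (a point): Point fixed to the rack's base, 94 mm up: the same on the far face of the last upright (rack y = +72.5 mm). The three holes are in line with each other, parallel to the line from entry to exit, and each is in the middle of its upright's 90 mm width, so the uprights' sides can be felt too.
- rod: The long rod, loose, 0.09 to 0.16 kg: its x axis points along the shaft from grip to tip; its origin is the same point as rod_collar.
- rod_grip (a point): Centre of the long rod's dark wooden grip: square, 24 x 24 mm, 60 mm long along the rod. It lies 36 mm behind the collar's front face, on the axis. At the start it overhangs the rest, its middle 32 mm above the table, free on both sides, two of its faces upright.
- rod_collar (a point): Middle of the front face of the long rod's aluminium collar (32 mm across, 6 mm thick), where the shaft begins; x axis along the shaft towards the tip. When home this face lies against the first upright.
- rod_tip (a point): Tip of the long rod's aluminium shaft: 12 mm thick round, 170 mm long from collar to tip, blunt, its end edge broken by less than 1 mm.
- rest: The low notched wooden rest, fixed to the table, 130 mm wide (y), two cross bars 34 mm high with notches 16 mm wide and 8 mm deep at y = +40 and y = -40 mm; origin on the table at its middle. One notch pair carries the long rod, the other the spare; which is which changes. The rods lie along its x axis, tips to +x, axes 32 mm above the table.
- spare_grip (a point): Centre of the grip of the short spare rod: same make as the long one, but its shaft is only 90 mm. Leave it.
- jar: Closed glass jar with a steel lid, loose, 72 mm across, 88 mm high, origin at the middle of its underside. Leave it standing where it is.

How it is judged:
By the outcome, as a careful person would: the job done as asked, in the order asked, and still so for the second after the job is handed in, with the robot touching nothing.
It also fails if it takes over 64 s, if anything falls off the work surface, if the arm or the gripper's body presses on something with over 40 N, if the wrist force passes 120 N, or if a joint passes its speed limit or range.

### The arm

A 6-joint arm with a two-finger parallel gripper is mounted at the origin on the work surface. World frame = base frame: x ahead of the robot, y to its left, z up, the work surface at z = 0. Lengths are in mm, angles in rad, forces in N, time in s.
With the tool pointing down it reaches from about 400 to 925 mm from the base axis. Payload 12.5 kg.
Tool frame: the origin (TCP) lies on the mounting face of the last link; the fingertips stand 190 mm ahead of it and the grasp point (between the pads) lies 171 mm ahead of it; x points along the fingers, y is the direction in which the jaws open and shut, and the axes are right-handed (so a half turn about x gives the same grasp; the last joint's range is limited). The gripper opens to 95 mm and grips with 3 to 60 N. Pads are 20 mm wide; open, the fingers measure 119 mm over their backs; the gripper's body (75 mm by 180 mm) begins 59 mm behind the grasp point.
Start: joints at [1.139, 0.491, 1.559, -0, 1.092, -0.106], TCP at [200.018, 592.13, 404.761] pointing down, gripper open.
Joint ranges: [-3.1, 3.1], [-0.84, 2.19], [0.05, 2.79], [-1.13, 4.28], [0.06, 2.93], [-2.69, 2.69]. Speed limits (rad/s): [2.22, 2.22, 2.79, 3.14, 3.14, 3.14].

### API

Orientations are given as [roll, pitch, yaw] about the fixed x, y, z axes, in that order (R = Rz(yaw) Ry(pitch) Rx(roll)).
In Python, from cell import env, eyes gives the robot as it stands. The module is installed in compiled form; this text tells all that it offers.
- The arm moves only by the tool jog_arm, never from a script. Its argument "deltas" is one flat list of numbers, 7 for each row, row after row: the shift along the tool's x, y, z in mm, then the turn, a rotation vector about the tool's x, y, z in rad, then the opening, from 0 (shut) to 1 (fully open). A call has 1 to 10 rows; each row shifts and turns the pose as measured when the row begins, along the tool's axes as they then stand; what a row does not reach is not made up. A row lasts 1/8 s, in which the tool goes at most 62.5 mm and 10.7 degrees, less where a joint would pass 70% of its speed; a pose out of reach is approached as far as the arm can. A call is refused whole if a number of a shift passes 62.5 or a number of a turn 0.188, either way. A call with a gripper value outside its range is refused whole. The fingers move at their own pace and stop on an object; the grip force is fixed at half the most. Time passes only in rows, so rows that do not move let the fingers close. It gives the time, the measured TCP pose, the force and the opening at its end, in the units of the state.
- env.state(): the state, without advancing time (a new reading comes with each control period).
- eyes.read_camera(name): name is "scene" or "side" or "wrist"; returns a dict with "image" (480x640x3 uint8, red, green, blue), "fovy" (degrees; the focal length in pixels is half the picture's height over the tangent of half this angle, whatever the lens; pixels are square), "cx", "cy" (the principal point, pixels), "world_from_camera" (4x4, takes a point from camera to world coordinates). Camera axes: x right, y up, looking along -z (the intrinsics and any distortion apply to the point x, -y, -z); pixel columns grow to the right and rows downward; lengths in mm; the calibration is good to about 2 mm. A picture is of the moment at which its call begins. There is no depth.
- env.job_done(): hands the job in, once; it reports no verdict.
The state is a dict: "t": time; "joints": joint angles; "qvel": joint speeds; "tau": joint torques, N m; "eef_pos": TCP position; "tcp_rot": TCP orientation; "ft_force": force on the tool from outside, world axes, zero at the start; "moment": the same for the moment, N m; "opening": opening from 0.0 (shut) to 1.0 (fully open).
Only numpy, scipy, OpenCV 4.12 (cv2) and the standard library are available. Lean on these libraries where they do the work, as an engineer would, in place of code of your own. Each camera call takes 0.05 s, during which the arm holds its last target.

## Working session

There is one attempt and no reset: what is moved stays moved. The work goes in short steps, Python scripts to look and compute and a tool call to move; the robot and the scene stay as the last step left them, time stands still between calls to the robot, and variables do not carry over. Pictures are saved under pics/ and viewed, and the job is handed in when it is done.

Besides the shell and the picture viewer there is one more tool, called after "Request:" by a JSON object that holds its "fn" and its "kwargs", one argument or row to a line. jog_arm: Moves the arm, as the interface text tells. Its arguments: {"type":"object","properties":{"deltas":{"type":"array","items":{"type":"number"}}},"required":["deltas"]}

```bash
mkdir -p pics
python3 - <<'E'
from cell import env, eyes
import cv2
s=env.state()
for k,v in s.items(): print(k,v)
for n in ["scene","side","wrist"]:
    c=eyes.read_camera(n)
    cv2.imwrite(f"pics/{n}0.png",c["image"][:,:,::-1])
    print(n,{k:v for k,v in c.items() if k!="image"})
E
```

```text
t 0.0
joints [ 1.13942131e+00  4.91610242e-01  1.55948526e+00 -3.51260319e-06
  1.09170852e+00 -1.05614003e-01]
qvel [ 0.000291    0.00098043  0.00058937 -0.00026253 -0.00173782 -0.0005891 ]
tau [ 1.40319198e-04 -6.12663817e+01 -2.58175099e+01  6.92415750e-02
  4.83278360e-02 -8.73547719e-05]
eef_pos [199.99124877 592.10270917 404.11779811]
tcp_rot [-1.6738387   1.56958496 -1.9995981 ]
ft_force [-0.53905493  0.86586219 -0.21243793]
moment [ 0.01681922 -0.01818476 -0.01873876]
opening 0.9990454811285585
scene {'fovy': 52.25390572032708, 'cx': 319.55851422323406, 'cy': 242.01711783504544, 'world_from_camera': array([[-4.21389695e-01, -6.11743559e-01,  6.69477814e-01,
         1.18020242e+03],
       [ 9.06858927e-01, -2.79253261e-01,  3.15633496e-01,
         2.38400946e+02],
       [-6.13289542e-03,  7.40126634e-01,  6.72439554e-01,
         6.73092688e+02],
       [ 0.00000000e+00,  0.00000000e+00,  0.00000000e+00,
         1.00000000e+00]])}
side {'fovy': 56.05299276240802, 'cx': 320.7122420021658, 'cy': 251.09978248015616, 'world_from_camera': array([[-9.62823711e-01,  1.45578171e-01, -2.27546692e-01,
         4.00560435e+02],
       [-2.70110856e-01, -5.08679955e-01,  8.17486898e-01,
         6.77242880e+02],
       [ 3.25980681e-03,  8.48558601e-01,  5.29091367e-01,
         5.35724314e+02],
       [ 0.00000000e+00,  0.00000000e+00,  0.00000000e+00,
         1.00000000e+00]])}
wrist {'fovy': 69.6047188143724, 'cx': 318.17771924196666, 'cy': 238.5323562997005, 'world_from_camera': array([[ 3.19233604e-01, -9.11374858e-01, -2.59780242e-01,
         1.27076166e+02],
       [ 9.47675972e-01,  3.06889938e-01,  8.79137006e-02,
         6.16689375e+02],
       [-3.98394078e-04, -2.74252501e-01,  9.61657635e-01,
         3.84913365e+02],
       [ 0.00000000e+00,  0.00000000e+00,  0.00000000e+00,
         1.00000000e+00]])}
```

View pics/scene0.png

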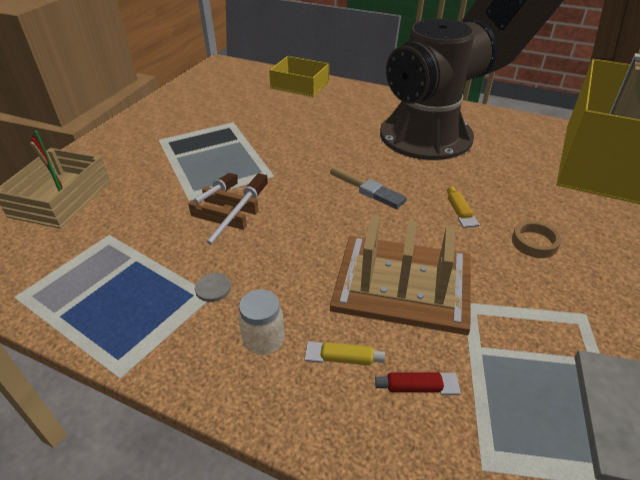

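View pics/side0.png

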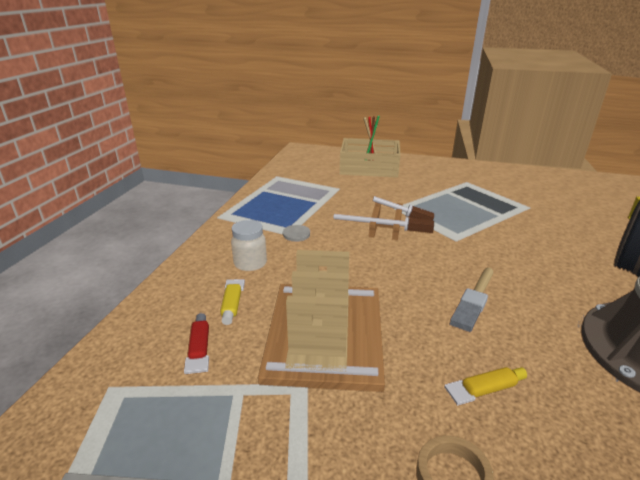

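View pics/wrist0.png

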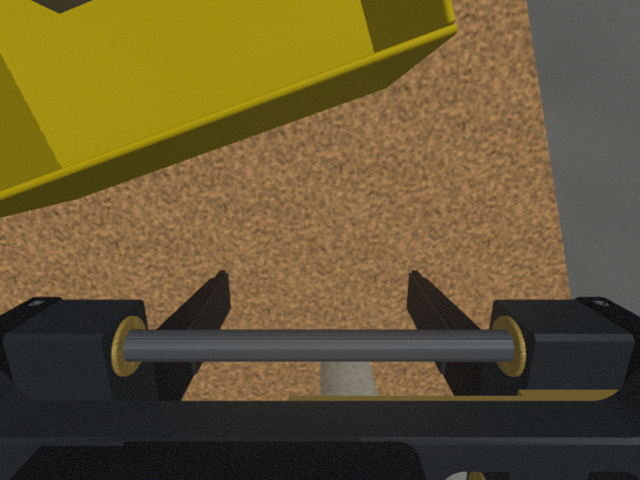

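The scene view shows the rack at about (405,275), both rods on the rest at about (230,200), and the jar at (262,322). The side view shows the same layout from the +y side. I'll zoom in on the rack and the rods.

```bash
cat > h.py <<'E'
import numpy as np, cv2
from scipy.optimize import least_squares
from scipy.spatial.transform import Rotation as Rot
def K(c):
    f=240/np.tan(np.radians(c["fovy"])/2); return f
def ray(c,uv):
    f=K(c); T=np.array(c["world_from_camera"])
    d=np.array([(uv[0]-c["cx"])/f,-(uv[1]-c["cy"])/f,-1.]); d=T[:3,:3]@d
    return T[:3,3],d/np.linalg.norm(d)
def onz(c,uv,z):
    o,d=ray(c,uv); return o+d*(z-o[2])/d[2]
def proj(c,p):
    f=K(c); T=np.array(c["world_from_camera"]); q=T[:3,:3].T@(np.asarray(p,float)-T[:3,3])
    return np.array([c["cx"]+f*q[0]/-q[2], c["cy"]-f*q[1]/-q[2]])
def tri(obs):
    A=np.zeros((3,3));b=np.zeros(3)
    for c,uv in obs:
        o,d=ray(c,uv);M=np.eye(3)-np.outer(d,d);A+=M;b+=M@o
    p=np.linalg.solve(A,b); return p,[np.linalg.norm((np.eye(3)-np.outer(ray(c,u)[1],ray(c,u)[1]))@(p-ray(c,u)[0])) for c,u in obs]
E
python3 - <<'E'
import cv2,numpy as np,pickle
from cell import eyes
cs={n:eyes.read_camera(n) for n in["scene","side"]}
pickle.dump(cs,open("cams.pkl","wb"))
a=cs["scene"]["image"][:,:,::-1]; b=cs["side"]["image"][:,:,::-1]
def crop(im,x,y,w,h,s,n): cv2.imwrite("pics/"+n,cv2.resize(im[y:y+h,x:x+w],None,fx=s,fy=s,interpolation=cv2.INTER_CUBIC))
crop(a,325,210,155,120,5,"sc_rack.png")
crop(b,255,240,140,150,4,"si_rack.png")
crop(a,180,165,100,90,6,"sc_rods.png")
crop(b,325,190,120,60,6,"si_rods.png")
E
```

```text
(no output)
```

View pics/sc_rack.png

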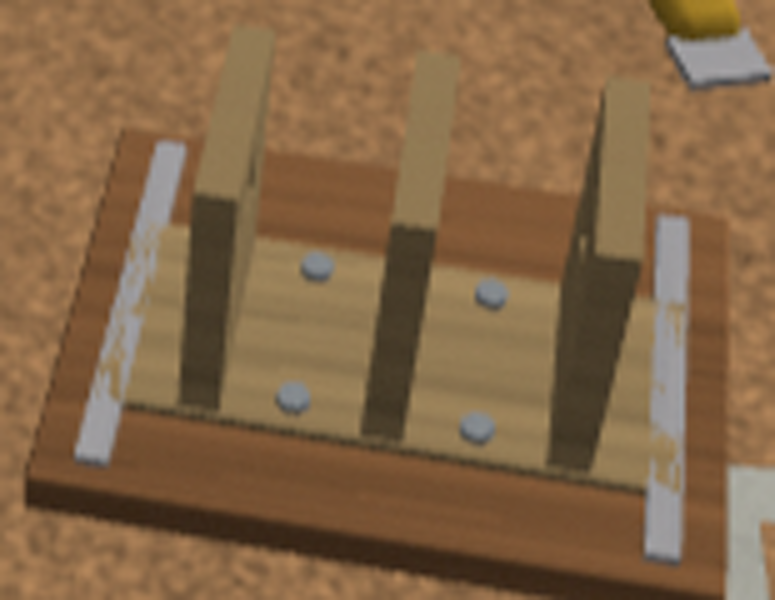

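View pics/si_rack.png

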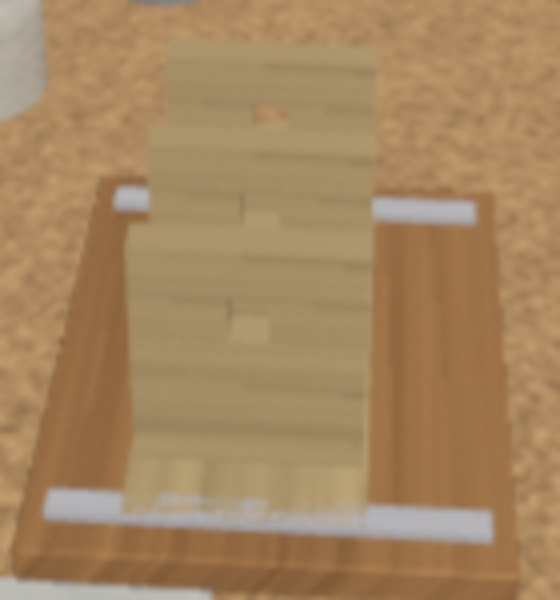

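View pics/sc_rods.png

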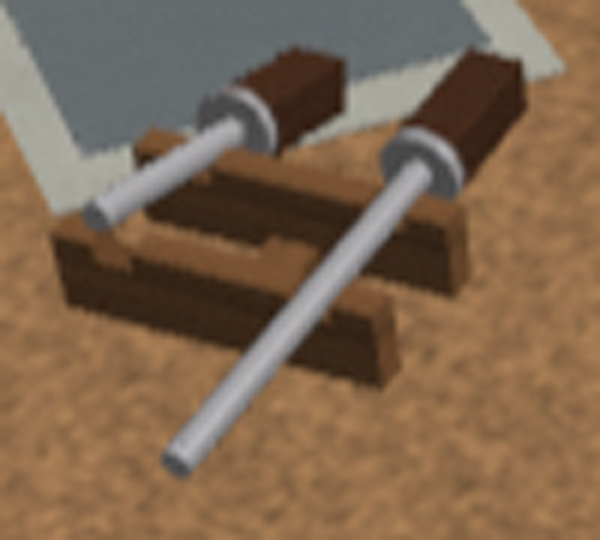

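View pics/si_rods.png

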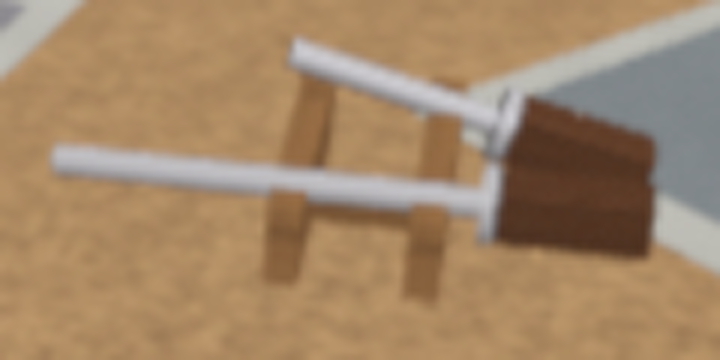

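Run:
```python
import pickle
from h import *
cs=pickle.load(open("cams.pkl","rb")); A,B=cs["scene"],cs["side"]
np.set_printoptions(precision=1,suppress=True)
sc=lambda x,y:(325+x/5,210+y/5); si=lambda x,y:(255+x/4,240+y/4)
print("base scene"); P=[onz(A,sc(*p),18)[:2] for p in [(123,130),(28,482),(725,577),(727,215)]]; print(np.array(P)); print([np.linalg.norm(P[i]-P[i-1]) for i in range(4)])
print("base side"); Q=[onz(B,si(*p),18)[:2] for p in [(103,180),(18,553),(517,575),(493,193)]]; print(np.array(Q)); print([np.linalg.norm(Q[i]-Q[i-1]) for i in range(4)])
print("tops")
for l in [[(238,28),(274,33),(236,197),(193,193)],[(418,53),(459,58),(435,228),(394,224)],[(607,80),(650,84),(639,262),(596,255)]]:
    T=np.array([onz(A,sc(*p),126)[:2] for p in l]); print(T.tolist(),T.mean(0), [np.linalg.norm(T[i]-T[i-1]) for i in range(4)])
rs=lambda x,y:(180+x/6,165+y/6); rd=lambda x,y:(325+x/6,190+y/6)
print("tip",tri([(A,rs(180,460)),(B,rd(58,160))]))
print("collar front",tri([(A,rs(424,163)),(B,rd(482,197))]))
print("grip end",onz(A,rs(500,68),44), onz(B,rd(655,165),44))
print("jar",onz(A,(261,335),0))
```

```text
base scene
[[486.5 -21.6]
 [671.   18.5]
 [611.6 247.2]
 [435.3 210.1]]
[np.float64(237.28423548082142), np.float64(188.839473280079), np.float64(236.27755841463969), np.float64(180.1200998750623)]
base side
[[664.1  18. ]
 [614.2 248.1]
 [433.2 207.7]
 [480.7 -23.4]]
[np.float64(187.98292989629954), np.float64(235.38279251039256), np.float64(185.43645386399578), np.float64(235.88001180043727)]
tops
[[533.7089837530591, 37.581212120018904], [531.0747841550859, 50.08129095583857], [616.0677387397708, 67.41387618079636], [620.1108212608552, 53.95028852832226]] [575.2  52.3] [np.float64(87.93875247684879), np.float64(12.77462243761704), np.float64(86.74226674242915), np.float64(14.057549884249093)]
[[520.6696880959026, 99.45663864556343], [517.3807746649967, 113.22647102743224], [603.1898893805777, 130.77130500576783], [606.8829750141086, 118.20642497176077]] [562.  115.4] [np.float64(88.22859699960645), np.float64(14.157161981864741), np.float64(87.58438997674816), np.float64(13.096377047320447)]
[[507.7175312593105, 162.88113961457844], [503.69610932817966, 176.80963931194572], [591.3566187996179, 194.11521580776423], [593.8951557773049, 180.94416229286503]] [549.2 178.7] [np.float64(88.05030241765631), np.float64(14.4974114298981), np.float64(89.35238048672646), np.float64(13.413456701366096)]
tip (array([ 627.7, -259.9,   31.2]), [np.float64(1.429559641762247), np.float64(1.429559641762215)])
collar front (array([ 459.8, -267.2,   35.8]), [np.float64(1.186653168027413), np.float64(1.1866531680273946)])
grip end [ 407.4 -264.2   44. ] [ 396.5 -299.1   44. ]
jar [763.6 -69.1   0. ]
```

```bash
cat >> h.py <<'E'
def toolR(s): return Rot.from_euler("xyz",s["tcp_rot"]).as_matrix()
def grasp(s): return np.array(s["eef_pos"])+171*toolR(s)[:,0]
def delta(s,gp,rodyaw,down=True):
    """total shift (tool axes now) taking grasp point to gp and turn about tool x so tool y is perpendicular to rod (nearest)"""
    R=toolR(s); d=R.T@(np.array(gp)-grasp(s))
    print("grasp",grasp(s).round(1),"x",R[:,0].round(4),"y",R[:,1].round(4),"heading y deg",np.degrees(np.arctan2(R[1,1],R[0,1])).round(2),"j",np.round(s["joints"],3),"open",round(s["opening"],3),"F",np.round(s["ft_force"],1),"M",np.round(s["moment"],2),"t",s["t"])
    ty=np.array([-np.sin(rodyaw),np.cos(rodyaw),0])
    # rotate about tool x by a: y' = cos a y + sin a z
    a=np.arctan2(ty@R[:,2],ty@R[:,1])
    tx=R.T@np.array([0,0,-1.])  # desired tool x in tool frame
    print("shift tool",d.round(1),"turn about x",a.round(3),"alt",(a-np.sign(a)*np.pi).round(3),"level turn y,z",np.cross([1,0,0],tx).round(4))
E
python3 - <<'E'
from h import *
from cell import env
s=env.state(); delta(s,[424,-269,180],np.radians(2.5))
E
```

```text
grasp [200.  592.  233.5] x [-2.e-04 -4.e-04 -1.e+00] y [ 3.201e-01  9.474e-01 -4.000e-04] heading y deg 71.33 j [ 1.139  0.491  1.559 -0.     1.092 -0.106] open 0.999 F [-1.  -0.4 -0.3] M [ 0.   -0.01 -0.02] t 0.25
shift tool [  53.8 -744.   487.8] turn about x -0.369 alt 2.772 level turn y,z [ 0.     -0.      0.0004]
```

Request:
{"fn": "jog_arm", "kwargs": {
  "deltas": [0, -23, 45, 0, 0, 0, 0.6, 0, -23, 45, 0, 0, 0, 0.6, 0, -23, 45, 0, 0, 0, 0.6, 0, -23, 45, 0, 0, 0, 0.6, 0, -23, 45, 0, 0, 0, 0.6, 0, -23, 45, 0, 0, 0, 0.6, 0, -23, 45, 0, 0, 0, 0.6, 0, -23, 45, 0, 0, 0, 0.6, 0, -50, 24, 0, 0, 0, 0.6, 0, -50, 24, 0, 0, 0, 0.6]
}}

```text
t: 1.5
eef_pos: [504.7, 183.3, 403.4]
tcp_rot: [0.413, 1.57, 0.094]
ft_force: [1.0, -0.3, 0.0]
opening: 0.597
```

Request:
{"fn": "jog_arm", "kwargs": {
  "deltas": [0, -46, 7, 0, 0, 0, 0.6, 0, -46, 7, 0, 0, 0, 0.6, 0, -46, 7, 0, 0, 0, 0.6, 0, -46, 7, 0, 0, 0, 0.6, 0, -46, 7, 0, 0, 0, 0.6, 0, -46, 7, 0, 0, 0, 0.6, 0, -46, 7, 0, 0, 0, 0.6, 0, -46, 7, 0, 0, 0, 0.6, 0, -46, 7, 0, 0, 0, 0.6, 0, -46, 7, 0, 0, 0, 0.6]
}}

```text
t: 2.75
eef_pos: [422.3, -291.0, 404.0]
tcp_rot: [0.04, 1.568, -0.281]
ft_force: [0.2, -0.0, -0.7]
opening: 0.599
```

Request:
{"fn": "jog_arm", "kwargs": {
  "deltas": [0, 0, 0, 0.18, 0, 0, 0.6, 0, 0, 0, 0.18, 0, 0, 0.6, 0, 0, 0, 0.18, 0, 0, 0.6, 0, 0, 0, 0.18, 0, 0, 0.6, 0, 0, 0, 0.18, 0, 0, 0.6, 0, 0, 0, 0.18, 0, 0, 0.6, 0, 0, 0, 0.18, 0, 0, 0.6, 0, 0, 0, 0.18, 0, 0, 0.6, 0, 0, 0, 0.18, 0, 0, 0.6, 0, 0, 0, 0.18, 0, 0, 0.6]
}}

```text
t: 4.0
eef_pos: [420.9, -294.6, 403.3]
tcp_rot: [1.977, 1.569, -0.207]
ft_force: [0.8, 0.4, 0.1]
opening: 0.598
```

Run:
```python
from h import *
from cell import env
s=env.state(); delta(s,[424,-269,180],np.radians(2.5))
```

```text
grasp [ 421.3 -294.7  232.3] x [ 2.2e-03 -5.0e-04 -1.0e+00] y [ 0.818  -0.5753  0.0021] heading y deg -35.12 j [-7.39e-01  3.35e-01  1.83e+00  1.00e-03  9.75e-01 -1.27e-01] open 0.598 F [0.8 0.4 0.1] M [-0.05  0.12 -0.04] t 4.0
shift tool [ 52.3 -12.7 -22.5] turn about x -2.227 alt 0.914 level turn y,z [ 0.     -0.0009 -0.0021]
```

Request:
{"fn": "jog_arm", "kwargs": {
  "deltas": [0, 0, 0, 0.185, 0, 0, 0.6, 0, 0, 0, 0.185, 0, 0, 0.6, 0, 0, 0, 0.185, 0, 0, 0.6, 0, 0, 0, 0.185, 0, 0, 0.6, 0, 0, 0, 0.185, 0, 0, 0.6, 0, 0, 0, 0, 0, 0, 0.6]
}}

```text
t: 4.75
eef_pos: [420.8, -294.5, 403.2]
tcp_rot: [3.013, 1.569, -0.107]
ft_force: [0.9, -1.0, -0.6]
opening: 0.598
```

Run:
```python
from h import *
from cell import env,eyes
import pickle
s=env.state(); delta(s,[424,-269,180],np.radians(2.5))
c=eyes.read_camera("wrist"); pickle.dump(c,open("w1.pkl","wb")); cv2.imwrite("pics/w1.png",c["image"][:,:,::-1])
for p in [(424,-269,32),(460,-267,32),(628,-260,32)]: print(proj(c,p).round())
```

```text
grasp [ 421.1 -294.6  232.2] x [ 1.9e-03 -2.0e-04 -1.0e+00] y [ 2.130e-02 -9.998e-01  2.000e-04] heading y deg -88.78 j [-7.40e-01  3.35e-01  1.83e+00  1.00e-03  9.75e-01  8.09e-01] open 0.598 F [ 0.9 -1.  -0.6] M [-0.05  0.22 -0.03] t 4.75
shift tool [ 52.2 -25.5  -3.3] turn about x 3.119 alt -0.022 level turn y,z [ 0.     -0.0019 -0.0002]
[294. 215.]
[292. 180.]
[284. -13.]
```

View pics/w1.png

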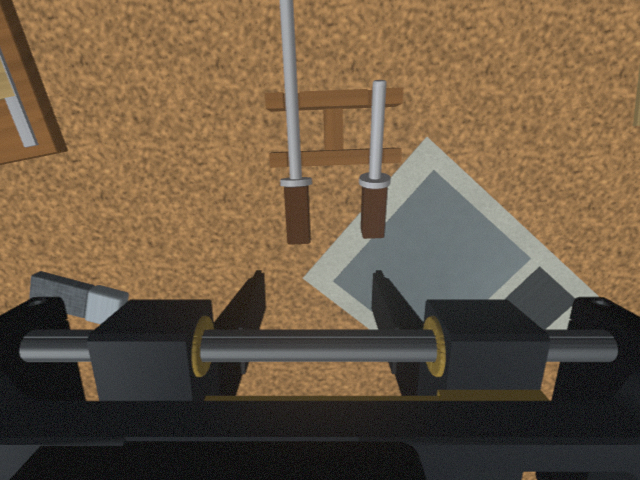

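The wrist view shows the long rod's grip at about (297,213), its collar at (295,181), and the shaft running up to (288,0). I'll measure the rod axis.

Run:
```python
from h import *
import pickle
c=pickle.load(open("w1.pkl","rb")); im=c["image"].astype(int)
np.set_printoptions(precision=1,suppress=True)
g=im[:,:,0]
# shaft: low saturation bright
sat=im.max(2)-im.min(2)
pts=[]
for r in list(range(2,85,6))+list(range(112,145,6))+[165,170]:
    x=np.where((sat[r,270:320]<35)&(g[r,270:320]>110))[0]
    if len(x): pts.append(onz(c,(270+x.mean(),r),32)[:2])
pts=np.array(pts); k=np.polyfit(pts[:,0],pts[:,1],1); print("shaft fit y=",k, np.degrees(np.arctan(k[0])),"resid",np.std(pts[:,1]-np.polyval(k,pts[:,0])), "y at424",np.polyval(k,424))
# grip
dark=(im.sum(2)<200)
q=[]
for r in range(188,243,3):
    x=np.where(dark[r,275:320])[0]; q.append((275+x.min(),275+x.max(),r))
q=np.array(q);print(q[[0,9,-1]].tolist())
Gp=np.array([onz(c,((a+b+1)/2,r+.5),44)[:2] for a,b,r in q]); k2=np.polyfit(Gp[:,0],Gp[:,1],1); print("grip",np.degrees(np.arctan(k2[0])),np.polyval(k2,424))
col=dark[:,291:301].mean(1); rr=np.where(col>.5)[0]; rr=rr[(rr>170)&(rr<260)]; print(rr.min(),rr.max(), onz(c,(296,rr.min()),44),onz(c,(298,rr.max()+1),44),onz(c,(298,rr.max()+1),20))
```

```text
shaft fit y= [   0.1 -298.3] 3.4967022647233605 resid 0.3493153201832177 y at424 -272.4176090061255
[[284, 307, 188], [286, 308, 215], [288, 308, 242]]
grip 3.062261676893671 -274.02278575353563
187 243 [ 454.5 -272.1   44. ] [ 396.1 -274.4   44. ] [ 388.9 -273.1   20. ]
```

Request:
{"fn": "jog_arm", "kwargs": {
  "deltas": [0, -23, -4, -0.036, 0, 0, 0.6, 0, 0, 0, 0, 0, 0, 0.6, 45, 0, 0, 0, 0, 0, 0.6, 45, 0, 0, 0, 0, 0, 0.6, 45, 0, 0, 0, 0, 0, 0.6, 0, 0, 0, 0, 0, 0, 0.6]
}}

```text
t: 5.55
eef_pos: [425.2, -273.6, 266.1]
tcp_rot: [2.459, 1.564, -0.605]
ft_force: [-0.2, 0.2, 0.3]
opening: 0.596
```

Run:
```python
from h import *
from cell import env,eyes
import pickle
s=env.state(); delta(s,[425,-271.5,32],np.radians(3.3))
c=eyes.read_camera("wrist"); pickle.dump(c,open("w2.pkl","wb")); cv2.imwrite("pics/w2.png",c["image"][:,:,::-1])
for p in [(425,-271.5,32),(460,-269.5,32)]: print(proj(c,p).round())
```

```text
grasp [ 426.2 -274.2   95.1] x [ 0.0055 -0.0038 -1.    ] y [ 0.0776 -0.997   0.0042] heading y deg -85.55 j [-7.020e-01  5.230e-01  1.988e+00  1.000e-03  6.250e-01  7.900e-01] open 0.596 F [-0.2  0.2  0.3] M [-0.05  0.15  0.01] t 5.55
shift tool [63.1 -3.1  1.3] turn about x -3.122 alt 0.02 level turn y,z [ 0.     -0.0052 -0.0042]
[313. 264.]
[314. 212.]
```

View pics/w2.png

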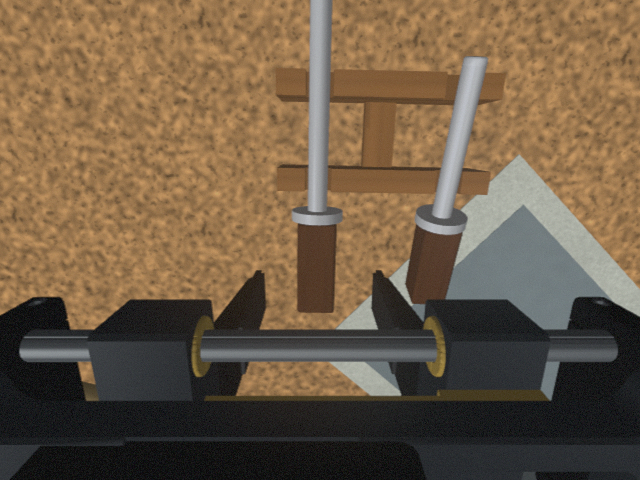

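Request:
{"fn": "jog_arm", "kwargs": {
  "deltas": [0, -1, 1, 0.02, -0.005, -0.004, 0.6, 32, 0, 0, 0, 0, 0, 0.6, 31, 0, 0, 0, 0, 0, 0.6, 0, 0, 0, 0, 0, 0, 0.6]
}}

```text
t: 6.1
eef_pos: [426.2, -274.8, 210.7]
tcp_rot: [2.374, 1.556, -0.712]
ft_force: [-0.4, 1.2, 0.7]
opening: 0.602
```

Run:
```python
from h import *
from cell import env,eyes
import pickle
s=env.state(); delta(s,[425,-273,32],np.radians(3.3))
```

```text
grasp [ 428.1 -276.4   39.7] x [ 0.0111 -0.0095 -0.9999] y [ 0.0559 -0.9984  0.0101] heading y deg -86.8 j [-0.703  0.622  2.018 -0.     0.487  0.812] open 0.602 F [-0.4  1.2  0.7] M [-0.02  0.19  0.01] t 6.1
shift tool [ 7.7 -3.6  3. ] turn about x 3.14 alt -0.002 level turn y,z [ 0.     -0.0105 -0.0101]
```

Request:
{"fn": "jog_arm", "kwargs": {
  "deltas": [8, -3, 3, 0, -0.0105, -0.01, 0.6, 0, 0, 0, 0, 0, 0, 0.6]
}}

```text
t: 6.35
eef_pos: [423.4, -272.2, 205.2]
tcp_rot: [2.337, 1.568, -0.748]
ft_force: [0.2, 0.0, 0.1]
opening: 0.595
```

Run:
```python
from h import *
from cell import env,eyes
import pickle
s=env.state(); delta(s,[425,-273,32],np.radians(3.3))
```

```text
grasp [ 423.7 -272.5   34.2] x [ 0.0022 -0.002  -1.    ] y [ 0.0558 -0.9984  0.0021] heading y deg -86.8 j [-0.703  0.63   2.028 -0.     0.481  0.813] open 0.595 F [0.2 0.  0.1] M [-0.06  0.2  -0.01] t 6.35
shift tool [ 2.2  0.5 -1.2] turn about x 3.14 alt -0.002 level turn y,z [ 0.     -0.002  -0.0021]
```

Well aligned. I'll drop another 2 mm and close.

Request:
{"fn": "jog_arm", "kwargs": {
  "deltas": [2, 0, -1, 0, -0.002, -0.002, 0.5, 0, 0, 0, 0, 0, 0, 0.3, 0, 0, 0, 0, 0, 0, 0, 0, 0, 0, 0, 0, 0, 0, 0, 0, 0, 0, 0, 0, 0, 0, 0, 0, 0, 0, 0, 0]
}}

```text
t: 7.1
eef_pos: [424.7, -272.3, 204.6]
tcp_rot: [2.372, 1.568, -0.714]
ft_force: [-0.6, -0.1, -0.2]
opening: 0.251
```

Run:
```python
from h import *
from cell import env,eyes
import pickle
s=env.state(); delta(s,[425,-273,32],np.radians(3.3))
```

```text
grasp [ 425.  -272.6   33.6] x [ 0.0018 -0.0016 -1.    ] y [ 0.0559 -0.9984  0.0017] heading y deg -86.8 j [-0.701  0.632  2.025 -0.     0.482  0.814] open 0.251 F [-0.6 -0.1 -0.2] M [-0.09  0.15 -0.  ] t 7.1
shift tool [1.6 0.4 0.1] turn about x 3.14 alt -0.002 level turn y,z [ 0.     -0.0017 -0.0017]
```

Request:
{"fn": "jog_arm", "kwargs": {
  "deltas": [-20, 0, 0, 0, 0, 0, 0, -40, 0, 0, 0, 0, 0, 0, -40, 0, 0, 0, 0, 0, 0, -25, 0, 0, 0, 0, 0, 0, 0, -21, -50, 0, 0, 0, 0, 0, -21, -50, 0, 0, 0, 0, 0, -21, -50, 0, 0, 0, 0, 0, -21, -50, 0, 0, 0, 0, 0, 0, 0, 0, 0, 0, 0]
}}

```text
t: 8.22
eef_pos: [624.6, -174.5, 332.6]
tcp_rot: [-0.485, 1.57, 2.71]
ft_force: [-1.6, 0.2, -1.8]
opening: 0.25
```

Run:
```python
from h import *
from cell import env,eyes
import pickle
s=env.state(); delta(s,[622,-176,154],np.radians(101.6))
c=eyes.read_camera("wrist"); pickle.dump(c,open("w3.pkl","wb")); cv2.imwrite("pics/w3.png",c["image"][:,:,::-1])
```

```text
grasp [ 624.4 -174.4  161.6] x [-9.e-04  4.e-04 -1.e+00] y [ 5.320e-02 -9.986e-01 -5.000e-04] heading y deg -86.95 j [-0.374  0.598  1.573  0.     0.972  1.143] open 0.25 F [-1.6  0.2 -1.8] M [-0.05  0.26 -0.07] t 8.225
shift tool [7.6 1.4 2.5] turn about x 1.422 alt -1.72 level turn y,z [-0.      0.0009  0.0005]
```

View pics/w3.png

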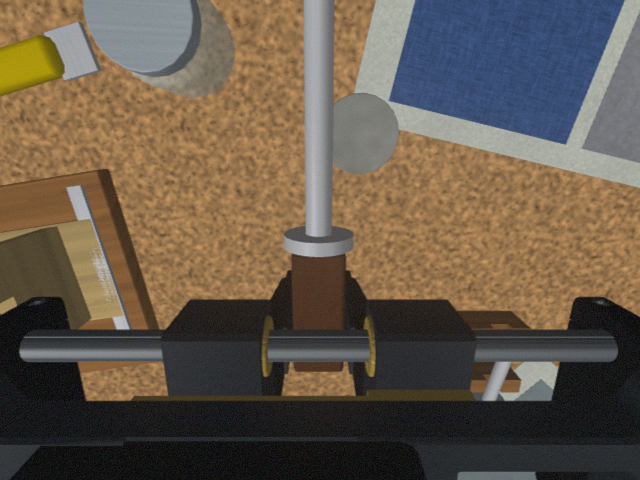

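The rod is held firmly and level: the collar is at (318,240) and the shaft runs straight up. The jar and rest are clear. Now I'll turn it towards the rack.

Request:
{"fn": "jog_arm", "kwargs": {
  "deltas": [0, 0, 0, -0.172, 0, 0, 0, 0, 0, 0, -0.172, 0, 0, 0, 0, 0, 0, -0.172, 0, 0, 0, 0, 0, 0, -0.172, 0, 0, 0, 0, 0, 0, -0.172, 0, 0, 0, 0, 0, 0, -0.172, 0, 0, 0, 0, 0, 0, -0.172, 0, 0, 0, 0, 0, 0, -0.172, 0, 0, 0, 0, 0, 0, -0.172, 0, 0, 0, 0, 0, 0, -0.172, 0, 0, 0]
}}

```text
t: 9.52
eef_pos: [612.4, -182.7, 331.3]
tcp_rot: [-2.034, 1.558, 2.926]
ft_force: [0.3, 0.3, -0.9]
opening: 0.254
```

Run:
```python
from h import *
from cell import env,eyes
import pickle
s=env.state(); delta(s,[622,-176,154],np.radians(101.6))
for n in ["wrist","scene","side"]:
    c=eyes.read_camera(n); pickle.dump(c,open(n+"4.pkl","wb")); cv2.imwrite("pics/%s4.png"%n,c["image"][:,:,::-1])
```

```text
grasp [ 610.3 -182.3  160.3] x [-0.012   0.0026 -0.9999] y [ 0.9695  0.2449 -0.011 ] heading y deg 14.18 j [-0.393  0.588  1.596 -0.003  0.969 -0.639] open 0.254 F [ 0.3  0.3 -0.9] M [-0.14 -0.   -0.02] t 9.525
shift tool [ 6.2 12.9 -3.2] turn about x -3.097 alt 0.045 level turn y,z [ 0.     -0.0055  0.011 ]
```

View pics/wrist4.png

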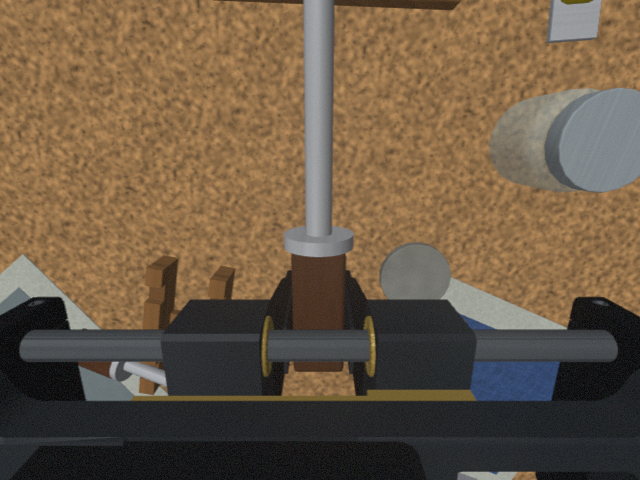

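View pics/scene4.png

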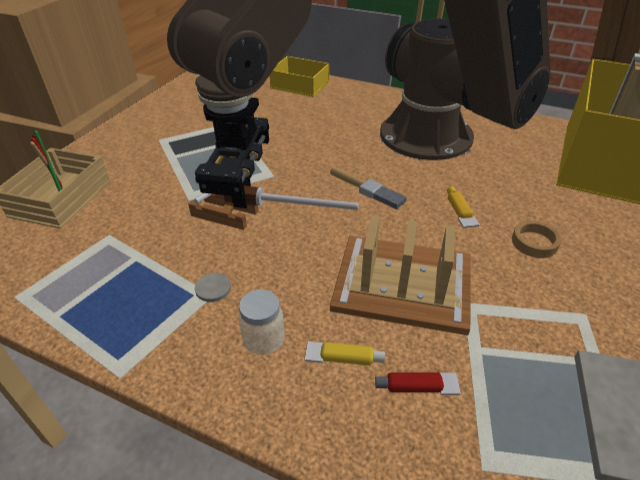

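View pics/side4.png

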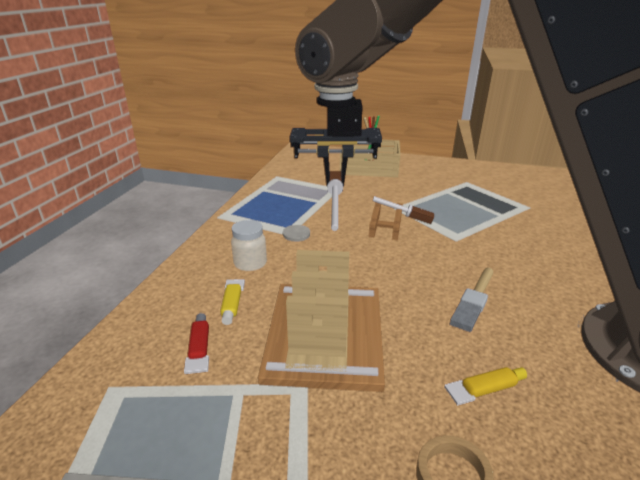

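The side view shows the tip at about (336,228), pointing at the rack. The scene view has it at (356,206). I'll level the tool and descend to hole height, keeping the tip short of the first upright.

Request:
{"fn": "jog_arm", "kwargs": {
  "deltas": [0, 13, -3, 0.045, -0.0055, 0.011, 0, 0, 0, 0, 0, 0, 0, 0, 32, 0, 0, 0, 0, 0, 0, 32, 0, 0, 0, 0, 0, 0, 0, 0, 0, 0, 0, 0, 0]
}}

```text
t: 10.3
eef_pos: [622.4, -178.3, 266.6]
tcp_rot: [-0.957, 1.57, -2.35]
ft_force: [-0.3, -0.2, -0.3]
opening: 0.25
```

Run:
```python
from h import *
from cell import env,eyes
import pickle
s=env.state(); delta(s,[622,-176,95.6],np.radians(101.6))
for n in ["wrist","scene","side"]:
    c=eyes.read_camera(n); pickle.dump(c,open(n+"5.pkl","wb")); cv2.imwrite("pics/%s5.png"%n,c["image"][:,:,::-1])
    im=c["image"][:,:,::-1]
    if n=="scene": cv2.imwrite("pics/sc5c.png",cv2.resize(im[150:310,230:480],None,fx=3.2,fy=3.2,interpolation=cv2.INTER_CUBIC))
    if n=="side": cv2.imwrite("pics/si5c.png",cv2.resize(im[180:330,250:400],None,fx=4,fy=4,interpolation=cv2.INTER_CUBIC))
```

```text
grasp [ 622.3 -178.4   95.6] x [-6.e-04 -6.e-04 -1.e+00] y [ 9.842e-01  1.771e-01 -7.000e-04] heading y deg 10.2 j [-3.810e-01  6.750e-01  1.626e+00 -1.000e-03  8.400e-01 -5.580e-01] open 0.25 F [-0.3 -0.2 -0.3] M [-0.14 -0.02  0.04] t 10.3
shift tool [-0.   0.2 -2.4] turn about x 3.117 alt -0.024 level turn y,z [-0.      0.0005  0.0007]
```

View pics/sc5c.png

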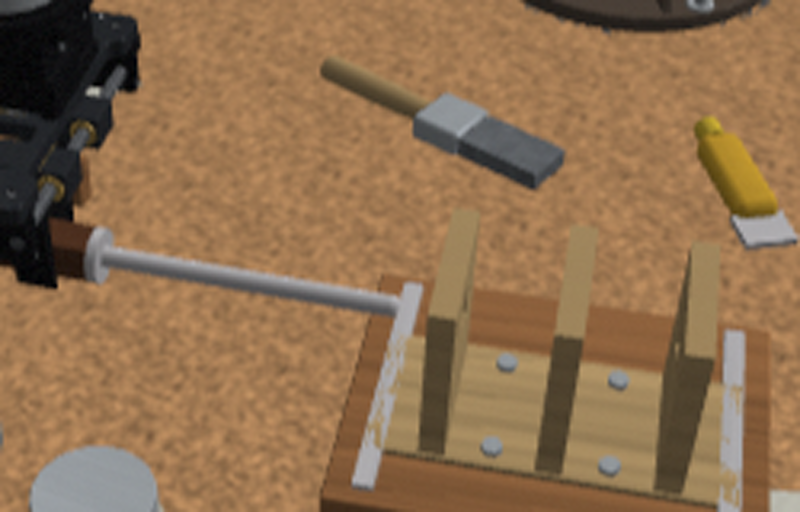

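View pics/si5c.png

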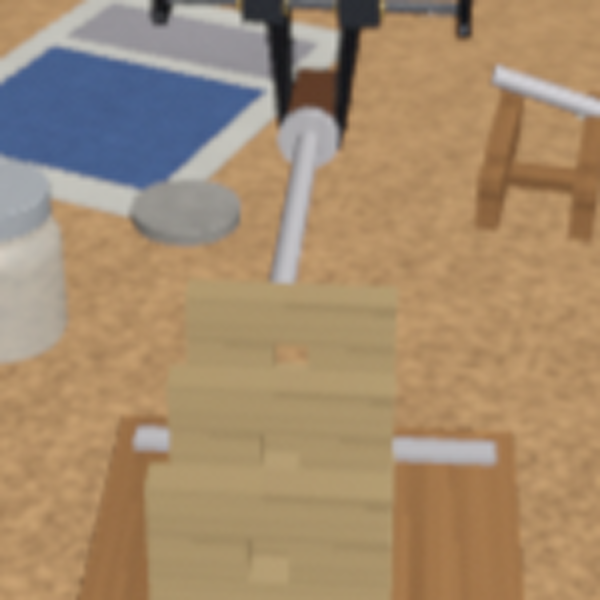

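View pics/wrist5.png

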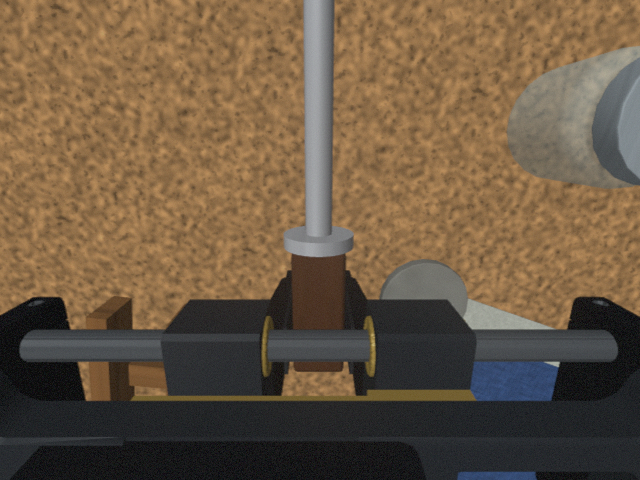

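Run:
```python
from h import *
import pickle
a=pickle.load(open("scene4.pkl","rb"));b=pickle.load(open("side4.pkl","rb"))
z=lambda im,x,y,w,h:cv2.resize(im[y:y+h,x:x+w,::-1],None,fx=8,fy=8,interpolation=cv2.INTER_CUBIC)
o=np.zeros((560,800,3),np.uint8)
A=z(a["image"],250,185,50,35);o[:280,:400]=A
o[:280,400:800]=z(a["image"],325,190,50,35)
o[280:,:400]=z(b["image"],312,172,50,35);o[280:,400:]=z(b["image"],312,205,50,35)
cv2.imwrite("pics/tip4.png",o)
```

```text
(no output)
```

View pics/tip4.png

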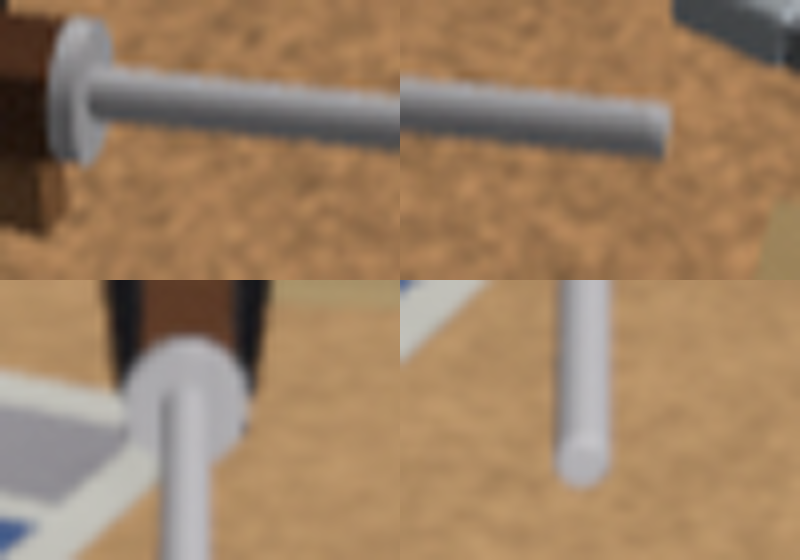

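Run:
```python
from h import *
import pickle
np.set_printoptions(precision=2,suppress=True)
a=pickle.load(open("scene4.pkl","rb"));b=pickle.load(open("side4.pkl","rb"))
g=np.array([610.3,-182.3,160.3]); y=np.array([.9695,.2449,-.011]); x=np.array([-.012,.0026,-.9999])
d=np.cross(x,y); d=d if d[1]>0 else -d
print("dir",d)
r0=g+1.6*x
print("kin tip",r0+206*d,"collar",r0+36*d)
print("tip",tri([(a,(358.4,206.4)),(b,(334.9,227.75))]))
print("col",tri([(a,(261,196.5)),(b,(335.4,187))]))
kt=r0+206*d; print("proj kin tip",proj(a,kt),proj(b,kt)); kc=r0+36*d; print(proj(a,kc),proj(b,kc))
# row, from side5: faces toward the camera at rack y=-57.5, 7.5, 72.5
b5=pickle.load(open("side5.pkl","rb")); a5=pickle.load(open("scene5.pkl","rb"))
si=lambda x,y:(250+x/4,180+y/4); sc=lambda x,y:(230+x/3.2,150+y/3.2)
th=np.radians(11.6)
u=np.array([-np.sin(th),np.cos(th),0]); v=np.array([np.cos(th),np.sin(th),0])
c0=np.array([562,115.4,0])
def onplane(c,uv,yy):
    o,dd=ray(c,uv); t=((c0-o)@u+yy)/(dd@u); return o+t*dd
for nm,yy,pts in [("3",7.5+65,[(248,560),(290,568)]),("2",7.5,[(262,455),(300,462)]),("1",-57.5,[(275,353),(309,355)])]:
    P=[onplane(b5,si(*p),yy) for p in pts]; print("hole",nm,[((p-c0)@v).round(2) for p in P],np.mean([(p-c0)@v for p in P]).round(2),[p[2].round(1) for p in P])
for nm,yy,pts in [("3",65-7.5,[(148,468),(393,468)]),("2",-7.5,[(169,368),(396,368)]),("1",-72.5,[(187,283),(397,288)])]:
    P=[onplane(b5,si(*p),yy) for p in pts]; print("top",nm,[((p-c0)@v).round(2) for p in P],np.mean([(p-c0)@v for p in P]).round(2),[p[2].round(1) for p in P])
print("cols of base from scene in v,u:")
for p in [(486.5,-21.6),(671,18.5),(611.6,247.2),(435.3,210.1)]: q=np.array([*p,0])-c0; print(q@v,q@u)
for p in [(480.7,-23.4),(664.1,18),(614.2,248.1),(433.2,207.7)]: q=np.array([*p,0])-c0; print(q@v,q@u)
```

```text
dir [-0.24  0.97  0.01]
kin tip [559.84  17.43 159.82] collar [ 601.47 -147.39  158.9 ]
tip (array([559.32,  18.76, 159.96]), [np.float64(0.9972480765596752), np.float64(0.9972480765596332)])
col (array([ 600.76, -147.86,  158.7 ]), [np.float64(2.0752224539563766), np.float64(2.0752224539563344)])
proj kin tip [357.38 205.87] [334.47 227.9 ]
[260.71 195.54] [334.48 187.84]
hole 3 [np.float64(2.65), np.float64(-12.95)] -5.15 [np.float64(96.0), np.float64(93.1)]
hole 2 [np.float64(2.72), np.float64(-12.57)] -4.92 [np.float64(95.2), np.float64(92.5)]
hole 1 [np.float64(2.36), np.float64(-12.27)] -4.95 [np.float64(100.6), np.float64(100.3)]
top 3 [np.float64(40.88), np.float64(-49.46)] -4.29 [np.float64(125.0), np.float64(130.3)]
top 2 [np.float64(41.2), np.float64(-49.4)] -4.1 [np.float64(125.2), np.float64(129.9)]
top 1 [np.float64(41.54), np.float64(-48.79)] -3.62 [np.float64(124.9), np.float64(126.7)]
cols of base from scene in v,u:
-101.50560654174764 -119.0204261485898
87.28925164728453 -116.83833509108659
75.08900238716562 119.13455300835368
-105.07010499171402 118.2423487462516
-107.54908324748658 -119.61740965522203
80.4296434644761 -115.94068505997912
77.81686816515531 119.49336813801358
-107.60980002662299 116.31363178161969
```

Camera and kinematic tip positions agree to about 1 mm. The side view puts the row about 4 mm to -x of the scene estimate, and I trust the side view more for that direction. Next I'll set the yaw to 11.8° and close in on the entry.

Run:
```python
from h import *
from cell import env
s=env.state(); delta(s,[617.5,-169.8,95.6],np.radians(101.8))
```

```text
grasp [ 624.  -178.7   98.6] x [ 0.0046 -0.0026 -1.    ] y [0.984 0.178 0.004] heading y deg 10.25 j [-3.800e-01  6.720e-01  1.623e+00 -1.000e-03  8.410e-01 -5.590e-01] open 0.25 F [ 0.4  0.2 -0.6] M [-0.15  0.05  0.  ] t 10.45
shift tool [  3.   -4.8 -10. ] turn about x 3.115 alt -0.027 level turn y,z [ 0.      0.0034 -0.004 ]
```

Request:
{"fn": "jog_arm", "kwargs": {
  "deltas": [2, -3, -4, -0.027, 0.0034, -0.004, 0, 1, -2, -4, 0, 0, 0, 0, 0, 0, 0, 0, 0, 0, 0]
}}

```text
t: 10.82
eef_pos: [616.4, -170.9, 269.1]
tcp_rot: [0.983, 1.568, -0.38]
ft_force: [0.6, -0.1, -1.0]
opening: 0.253
```

Run:
```python
from h import *
from cell import env
s=env.state(); delta(s,[617.5,-169.8,95.6],np.radians(101.8))
```

```text
grasp [ 616.9 -171.1   98.1] x [ 0.0029 -0.0012 -1.    ] y [0.9785 0.2062 0.0026] heading y deg 11.9 j [-0.374  0.663  1.646 -0.     0.829 -0.581] open 0.253 F [ 0.6 -0.1 -1. ] M [-0.15 -0.05 -0.09] t 10.825
shift tool [ 2.5  0.9 -1.2] turn about x -3.14 alt 0.002 level turn y,z [ 0.      0.0018 -0.0026]
```

Request:
{"fn": "jog_arm", "kwargs": {
  "deltas": [2.5, 1, -1, 0, 0.002, -0.0026, 0, 0, 0, -4, 0, 0, 0, 0, 0, 0, -4, 0, 0, 0, 0]
}}

```text
t: 11.2
eef_pos: [615.6, -161.5, 266.7]
tcp_rot: [2.05, 1.571, 0.686]
ft_force: [0.2, -0.1, -1.2]
opening: 0.252
```

```bash
cat > st.py <<'E'
from h import *
from cell import env
import sys
np.set_printoptions(precision=2,suppress=True)
s=env.state(); R=toolR(s); g=grasp(s)
c0=np.array([562,115.4,0]); th=np.radians(11.8)
u=np.array([-np.sin(th),np.cos(th),0]); v=np.array([np.cos(th),np.sin(th),0])
tip=g+1.6*R[:,0]-206*R[:,2]; rr=g+1.6*R[:,0]
F=np.array(s["ft_force"])
print("tip v,u,z: %.2f %.2f %.2f"%((tip-c0)@v,(tip-c0)@u+72.5,tip[2]),"| grip v,z: %.2f %.2f"%((rr-c0)@v,rr[2]),"| yaw err deg %.2f pitch(rise) %.2f"%(np.degrees(np.arctan2(-R[0,1]*u[0]-R[1,1]*u[1], R[:,1]@v)) ,np.degrees(np.arcsin(-R[2,2]))),"roll tilt",R[2,1].round(4))
print("F v,u,z",round(F@v,1),round(F@u,1),round(F[2],1),"M",np.array(s["moment"]),"open %.3f t %.2f"%(s["opening"],s["t"]))
E
python3 st.py
```

```text
tip v,u,z: -4.43 -3.48 94.10 | grip v,z: -4.15 94.07 | yaw err deg -0.08 pitch(rise) 0.01 roll tilt 0.0002
F v,u,z 0.2 -0.1 -1.2 M [-0.1   0.06  0.04] open 0.252 t 11.20
```

Tip is 3.5 mm short of the nominal face. I'll take gentle forward steps.

Request:
{"fn": "jog_arm", "kwargs": {
  "deltas": [0, 0, -3, 0, 0, 0, 0, 0, 0, -3, 0, 0, 0, 0]
}}

```text
t: 11.45
eef_pos: [614.3, -155.0, 266.6]
tcp_rot: [2.702, 1.571, 1.339]
ft_force: [-0.3, -0.2, -0.8]
opening: 0.248
```

```bash
python3 st.py
```

```text
tip v,u,z: -4.45 3.15 94.04 | grip v,z: -4.13 94.00 | yaw err deg -0.09 pitch(rise) 0.01 roll tilt 0.0001
F v,u,z -0.3 -0.2 -0.8 M [-0.16  0.05  0.05] open 0.248 t 11.45
```

Request:
{"fn": "jog_arm", "kwargs": {
  "deltas": [0, 0, -3, 0, 0, 0, 0, 0, 0, -2, 0, 0, 0, 0]
}}

```text
t: 11.7
eef_pos: [613.1, -149.6, 266.6]
tcp_rot: [2.745, 1.571, 1.382]
ft_force: [0.1, -0.4, -1.1]
opening: 0.253
```

```bash
python3 st.py
```

```text
tip v,u,z: -4.48 8.64 94.08 | grip v,z: -4.12 94.04 | yaw err deg -0.10 pitch(rise) 0.01 roll tilt 0.0001
F v,u,z 0.1 -0.4 -1.1 M [-0.18  0.04 -0.04] open 0.253 t 11.70
```

Request:
{"fn": "jog_arm", "kwargs": {
  "deltas": [0, 0, -4, 0, 0, 0, 0, 0, 0, -4, 0, 0, 0, 0]
}}

```text
t: 11.95
eef_pos: [611.4, -141.4, 266.7]
tcp_rot: [2.141, 1.571, 0.778]
ft_force: [-1.1, 0.1, -0.4]
opening: 0.246
```

```bash
python3 st.py
python3 - <<'E'
from h import *
from cell import eyes
import pickle
o=np.zeros((480,800,3),np.uint8)
c=eyes.read_camera("scene"); o[:,:400]=cv2.resize(c["image"][200:296,330:410,::-1],(400,480),interpolation=cv2.INTER_CUBIC)
c=eyes.read_camera("side"); o[:,400:]=cv2.resize(c["image"][200:320,280:380,::-1],(400,480),interpolation=cv2.INTER_CUBIC)
cv2.imwrite("pics/ins6.png",o)
E
```

```text
tip v,u,z: -4.45 17.00 94.08 | grip v,z: -4.14 94.06 | yaw err deg -0.09 pitch(rise) 0.01 roll tilt 0.0002
F v,u,z -1.0 0.3 -0.4 M [-0.15  0.03 -0.02] open 0.246 t 11.95
```

View pics/ins6.png

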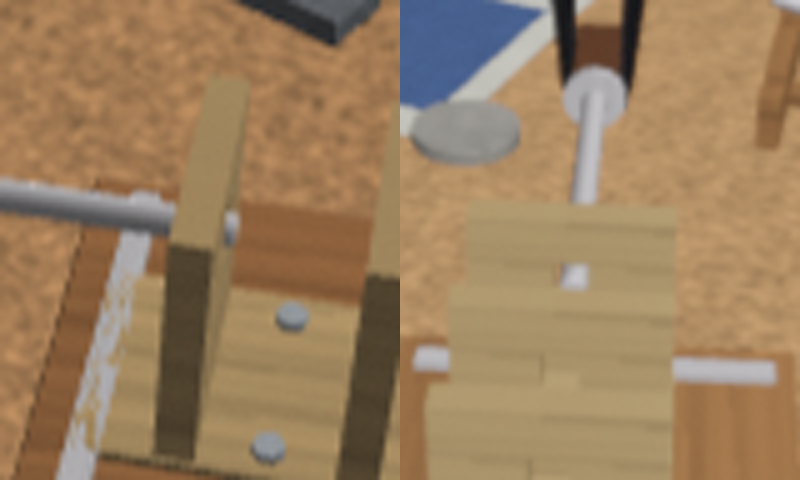

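The tip has come through the first hole, visible at (233,225) in the scene crop. In the side crop it sits slightly to the -x side of the hole. I'll nudge it about 0.6 mm to +x and continue.

Request:
{"fn": "jog_arm", "kwargs": {
  "deltas": [0, 0.6, -2, 0, 0, 0, 0, 0, 0, -6, 0, 0, 0, 0, 0, 0, -6, 0, 0, 0, 0, 0, 0, -6, 0, 0, 0, 0, 0, 0, -6, 0, 0, 0, 0, 0, 0, -6, 0, 0, 0, 0]
}}

```text
t: 12.8
eef_pos: [605.0, -107.8, 266.7]
tcp_rot: [2.575, 1.571, 1.212]
ft_force: [-0.3, -0.7, -0.9]
opening: 0.25
```

```bash
python3 st.py
```

```text
tip v,u,z: -3.92 51.24 94.13 | grip v,z: -3.57 94.08 | yaw err deg -0.10 pitch(rise) 0.01 roll tilt 0.0002
F v,u,z -0.5 -0.6 -0.9 M [-0.2   0.03 -0.  ] open 0.250 t 12.80
```

Request:
{"fn": "jog_arm", "kwargs": {
  "deltas": [0, 0, -5, 0, 0, 0, 0, 0, 0, -4, 0, 0, 0, 0, 0, 0, -3, 0, 0, 0, 0, 0, 0, -3, 0, 0, 0, 0]
}}

```text
t: 13.3
eef_pos: [601.6, -91.9, 266.7]
tcp_rot: [2.567, 1.571, 1.204]
ft_force: [-1.4, 1.0, -1.3]
opening: 0.248
```

```bash
python3 st.py
```

```text
tip v,u,z: -3.96 67.50 94.14 | grip v,z: -3.56 94.09 | yaw err deg -0.11 pitch(rise) 0.01 roll tilt 0.0001
F v,u,z -1.2 1.2 -1.3 M [-0.12  0.01  0.  ] open 0.248 t 13.30
```

Request:
{"fn": "jog_arm", "kwargs": {
  "deltas": [0, 0, -3, 0, 0, 0, 0, 0, 0, -3, 0, 0, 0, 0]
}}

```text
t: 13.55
eef_pos: [600.4, -85.8, 266.7]
tcp_rot: [2.33, 1.571, 0.967]
ft_force: [-0.4, -0.2, -0.5]
opening: 0.25
```

```bash
python3 st.py
```

```text
tip v,u,z: -3.92 73.78 94.15 | grip v,z: -3.56 94.11 | yaw err deg -0.10 pitch(rise) 0.01 roll tilt 0.0002
F v,u,z -0.4 -0.2 -0.5 M [-0.22  0.04  0.01] open 0.250 t 13.55
```

Request:
{"fn": "jog_arm", "kwargs": {
  "deltas": [0, 0, -4, 0, 0, 0, 0, 0, 0, -4, 0, 0, 0, 0]
}}

```text
t: 13.8
eef_pos: [598.6, -77.5, 266.7]
tcp_rot: [2.179, 1.571, 0.815]
ft_force: [-0.0, -0.2, -1.2]
opening: 0.249
```

```bash
python3 st.py
python3 - <<'E'
from h import *
from cell import eyes
import pickle
o=np.zeros((480,800,3),np.uint8)
c=eyes.read_camera("scene"); o[:,:400]=cv2.resize(c["image"][200:320,340:440,::-1],(400,480),interpolation=cv2.INTER_CUBIC)
c=eyes.read_camera("side"); o[:,400:]=cv2.resize(c["image"][230:350,280:380,::-1],(400,480),interpolation=cv2.INTER_CUBIC)
cv2.imwrite("pics/ins7.png",o)
E
```

```text
tip v,u,z: -3.94 82.20 94.14 | grip v,z: -3.61 94.11 | yaw err deg -0.09 pitch(rise) 0.01 roll tilt 0.0002
F v,u,z -0.1 -0.2 -1.2 M [-0.18  0.03 -0.01] open 0.249 t 13.80
```

View pics/ins7.png

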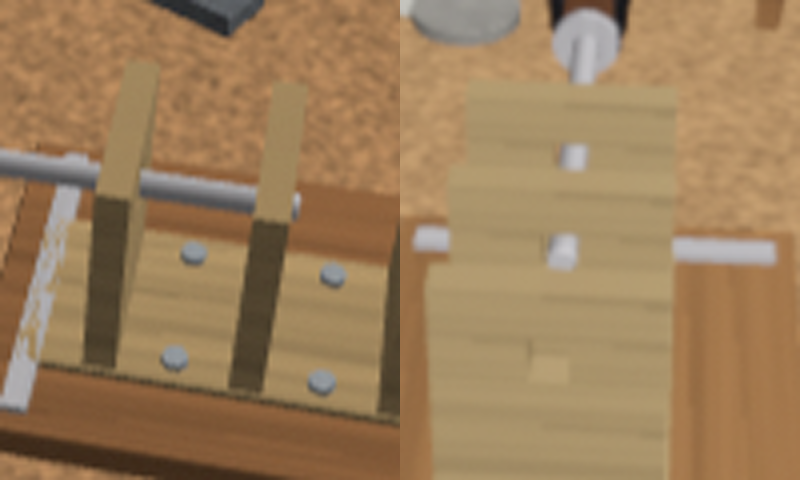

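The tip is through the second hole and the shaft looks well centred in both. Moving on to the third.

Request:
{"fn": "jog_arm", "kwargs": {
  "deltas": [0, 0, -6, 0, 0, 0, 0, 0, 0, -6, 0, 0, 0, 0, 0, 0, -6, 0, 0, 0, 0, 0, 0, -6, 0, 0, 0, 0, 0, 0, -6, 0, 0, 0, 0, 0, 0, -6, 0, 0, 0, 0]
}}

```text
t: 14.65
eef_pos: [590.6, -39.8, 266.7]
tcp_rot: [2.372, 1.571, 1.009]
ft_force: [-0.3, -0.2, -0.9]
opening: 0.25
```

```bash
python3 st.py
```

```text
tip v,u,z: -4.07 120.76 94.19 | grip v,z: -3.68 94.15 | yaw err deg -0.11 pitch(rise) 0.01 roll tilt 0.0002
F v,u,z -0.4 -0.2 -0.9 M [-0.17  0.03  0.02] open 0.250 t 14.65
```

Request:
{"fn": "jog_arm", "kwargs": {
  "deltas": [0, 0, -3, 0, 0, 0, 0, 0, 0, -3, 0, 0, 0, 0, 0, 0, -3, 0, 0, 0, 0]
}}

```text
t: 15.02
eef_pos: [588.6, -30.2, 266.8]
tcp_rot: [2.248, 1.57, 0.886]
ft_force: [-0.2, 0.7, -1.3]
opening: 0.252
```

```bash
python3 st.py
```

```text
tip v,u,z: -4.11 130.60 94.23 | grip v,z: -3.66 94.19 | yaw err deg -0.12 pitch(rise) 0.01 roll tilt 0.0002
F v,u,z -0.1 0.8 -1.3 M [-0.09  0.06 -0.02] open 0.252 t 15.03
```

Request:
{"fn": "jog_arm", "kwargs": {
  "deltas": [0, 0, -3, 0, 0, 0, 0, 0, 0, -3, 0, 0, 0, 0]
}}

```text
t: 15.28
eef_pos: [587.3, -24.1, 266.8]
tcp_rot: [2.165, 1.57, 0.802]
ft_force: [0.4, -0.3, -1.0]
opening: 0.251
```

```bash
python3 st.py
```

```text
tip v,u,z: -4.08 136.84 94.21 | grip v,z: -3.70 94.18 | yaw err deg -0.11 pitch(rise) 0.01 roll tilt 0.0003
F v,u,z 0.4 -0.4 -1.0 M [-0.13  0.02 -0.01] open 0.251 t 15.28
```

Request:
{"fn": "jog_arm", "kwargs": {
  "deltas": [0, 0, -3, 0, 0, 0, 0, 0, 0, -3, 0, 0, 0, 0, 0, 0, -4, 0, 0, 0, 0]
}}

```text
t: 15.65
eef_pos: [585.1, -13.7, 266.8]
tcp_rot: [2.151, 1.57, 0.788]
ft_force: [0.1, 0.9, -0.2]
opening: 0.251
```

```bash
python3 st.py
```

```text
tip v,u,z: -4.07 147.41 94.22 | grip v,z: -3.72 94.18 | yaw err deg -0.10 pitch(rise) 0.01 roll tilt 0.0003
F v,u,z 0.3 0.8 -0.2 M [-0.16  0.04  0.04] open 0.251 t 15.65
```

Request:
{"fn": "jog_arm", "kwargs": {
  "deltas": [0, 0, -4, 0, 0, 0, 0, 0, 0, -4, 0, 0, 0, 0]
}}

```text
t: 15.9
eef_pos: [583.4, -5.3, 266.8]
tcp_rot: [2.042, 1.57, 0.678]
ft_force: [0.6, -0.0, -1.5]
opening: 0.253
```

```bash
python3 st.py
python3 - <<'E'
from h import *
from cell import eyes
import pickle
o=np.zeros((480,800,3),np.uint8)
c=eyes.read_camera("scene"); o[:,:400]=cv2.resize(c["image"][195:339,340:460,::-1],(400,480),interpolation=cv2.INTER_CUBIC)
c=eyes.read_camera("side"); o[:,400:]=cv2.resize(c["image"][230:350,280:380,::-1],(400,480),interpolation=cv2.INTER_CUBIC)
cv2.imwrite("pics/ins8.png",o)
E
```

```text
tip v,u,z: -4.08 156.02 94.21 | grip v,z: -3.73 94.18 | yaw err deg -0.10 pitch(rise) 0.01 roll tilt 0.0003
F v,u,z 0.6 -0.1 -1.5 M [-0.16  0.03 -0.02] open 0.253 t 15.90
```

View pics/ins8.png

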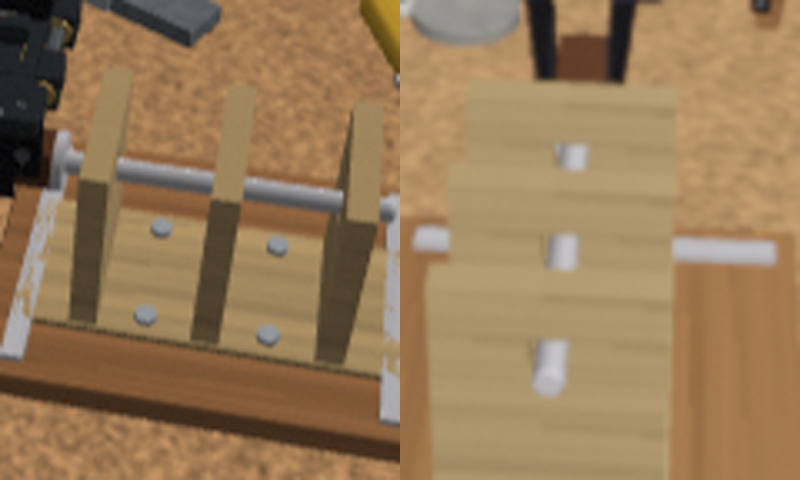

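The shaft is through all three holes and the collar is about 14 mm from the first upright. Closing in slowly.

Request:
{"fn": "jog_arm", "kwargs": {
  "deltas": [0, 0, -4, 0, 0, 0, 0, 0, 0, -3, 0, 0, 0, 0, 0, 0, -2, 0, 0, 0, 0]
}}

```text
t: 16.38
eef_pos: [581.4, 4.1, 266.8]
tcp_rot: [2.429, 1.571, 1.066]
ft_force: [-1.1, -0.9, -1.2]
opening: 0.251
```

```bash
python3 st.py
```

```text
tip v,u,z: -4.19 165.65 94.22 | grip v,z: -3.79 94.18 | yaw err deg -0.11 pitch(rise) 0.01 roll tilt 0.0002
F v,u,z -1.3 -0.6 -1.2 M [-0.15  0.04  0.05] open 0.251 t 16.38
```

Request:
{"fn": "jog_arm", "kwargs": {
  "deltas": [0, 0, -1.5, 0, 0, 0, 0, 0, 0, -1, 0, 0, 0, 0]
}}

```text
t: 16.62
eef_pos: [580.8, 6.8, 266.8]
tcp_rot: [2.227, 1.57, 0.865]
ft_force: [0.2, 0.5, -1.2]
opening: 0.251
```

```bash
python3 st.py
```

```text
tip v,u,z: -4.18 168.35 94.24 | grip v,z: -3.76 94.20 | yaw err deg -0.12 pitch(rise) 0.01 roll tilt 0.0003
F v,u,z 0.3 0.5 -1.2 M [-0.21 -0.02  0.04] open 0.251 t 16.62
```

Request:
{"fn": "jog_arm", "kwargs": {
  "deltas": [0, 0, -1, 0, 0, 0, 0]
}}

```text
t: 16.75
eef_pos: [580.7, 7.3, 266.9]
tcp_rot: [0.435, 1.57, -0.927]
ft_force: [0.1, -11.3, -1.7]
opening: 0.252
```

```bash
python3 st.py
```

```text
tip v,u,z: -4.21 168.63 94.03 | grip v,z: -3.68 94.25 | yaw err deg -0.15 pitch(rise) -0.06 roll tilt 0.0005
F v,u,z -2.2 -11.0 -1.7 M [-2.04  0.    0.04] open 0.252 t 16.75
```

The collar is seated with an 11 N push. I'll relax, then lower the rod so the shaft rests on the hole bottoms before I release it.

Request:
{"fn": "jog_arm", "kwargs": {
  "deltas": [0, 0, 0, 0, 0, 0, 0, 1.5, 0, 0, 0, 0, 0, 0]
}}

```text
t: 17.0
eef_pos: [580.8, 7.1, 265.3]
tcp_rot: [0.542, 1.57, -0.82]
ft_force: [-0.0, 0.6, -0.8]
opening: 0.253
```

```bash
python3 st.py
```

```text
tip v,u,z: -4.10 168.43 92.51 | grip v,z: -3.67 92.73 | yaw err deg -0.12 pitch(rise) -0.06 roll tilt 0.0007
F v,u,z 0.1 0.6 -0.8 M [-0.16 -0.    0.01] open 0.253 t 17.00
```

Request:
{"fn": "jog_arm", "kwargs": {
  "deltas": [1.2, 0, 0, 0, 0, 0, 0]
}}

```text
t: 17.12
eef_pos: [580.8, 7.1, 264.0]
tcp_rot: [0.553, 1.57, -0.81]
ft_force: [0.7, -1.6, -0.8]
opening: 0.251
```

```bash
python3 st.py
```

```text
tip v,u,z: -4.12 168.47 91.22 | grip v,z: -3.68 91.44 | yaw err deg -0.12 pitch(rise) -0.06 roll tilt 0.0006
F v,u,z 0.4 -1.7 -0.8 M [-0.27  0.01  0.04] open 0.251 t 17.12
```

Request:
{"fn": "jog_arm", "kwargs": {
  "deltas": [0.8, 0, 0, 0, 0, 0, 0]
}}

```text
t: 17.25
eef_pos: [580.8, 7.1, 263.1]
tcp_rot: [0.57, 1.57, -0.793]
ft_force: [-0.6, 0.2, -0.1]
opening: 0.254
```

```bash
python3 st.py
```

```text
tip v,u,z: -4.09 168.51 90.33 | grip v,z: -3.65 90.53 | yaw err deg -0.12 pitch(rise) -0.06 roll tilt 0.0006
F v,u,z -0.5 0.3 -0.1 M [-0.22  0.01  0.02] open 0.254 t 17.25
```

Request:
{"fn": "jog_arm", "kwargs": {
  "deltas": [0.6, 0, 0, 0, 0, 0, 0]
}}

```text
t: 17.38
eef_pos: [580.8, 7.1, 262.6]
tcp_rot: [0.632, 1.57, -0.731]
ft_force: [-1.8, -0.8, 4.3]
opening: 0.249
```

```bash
python3 st.py
```

```text
tip v,u,z: -4.02 168.45 89.77 | grip v,z: -3.59 89.98 | yaw err deg -0.12 pitch(rise) -0.06 roll tilt 0.0007
F v,u,z -1.9 -0.4 4.3 M [0.01 0.24 0.06] open 0.249 t 17.38
```

Request:
{"fn": "jog_arm", "kwargs": {
  "deltas": [0, 0, -0.7, 0, 0, 0, 0]
}}

```text
t: 17.5
eef_pos: [580.8, 7.4, 262.7]
tcp_rot: [0.462, 1.569, -0.9]
ft_force: [0.7, -10.3, 0.3]
opening: 0.249
```

```bash
python3 st.py
```

```text
tip v,u,z: -4.05 168.59 89.71 | grip v,z: -3.56 90.10 | yaw err deg -0.14 pitch(rise) -0.11 roll tilt 0.001
F v,u,z -1.4 -10.2 0.3 M [-1.44  0.07  0.05] open 0.249 t 17.50
```

Seated at about 10 N. I'll relax and open the fingers.

Request:
{"fn": "jog_arm", "kwargs": {
  "deltas": [0, 0, 0, 0, 0, 0, 0, 0, 0, 0, 0, 0, 0, 0.3, 0, 0, 0, 0, 0, 0, 0.4, 0, 0, 0, 0, 0, 0, 0.6, 0, 0, 0, 0, 0, 0, 0.6]
}}

```text
t: 18.12
eef_pos: [580.7, 7.7, 262.7]
tcp_rot: [0.599, 1.569, -0.763]
ft_force: [0.2, -0.6, -0.7]
opening: 0.551
```

```bash
python3 st.py
python3 - <<'E'
from h import *
from cell import eyes
o=np.zeros((480,800,3),np.uint8)
c=eyes.read_camera("scene"); o[:,:400]=cv2.resize(c["image"][185:329,335:455,::-1],(400,480),interpolation=cv2.INTER_CUBIC)
c=eyes.read_camera("wrist"); o[:,400:]=cv2.resize(c["image"][:,120:520,::-1],(400,480),interpolation=cv2.INTER_CUBIC)
cv2.imwrite("pics/rel9.png",o)
E
```

```text
tip v,u,z: -3.99 168.94 89.82 | grip v,z: -3.52 90.13 | yaw err deg -0.13 pitch(rise) -0.09 roll tilt 0.001
F v,u,z 0.1 -0.6 -0.7 M [-0.1  -0.02 -0.  ] open 0.551 t 18.12
```

View pics/rel9.png

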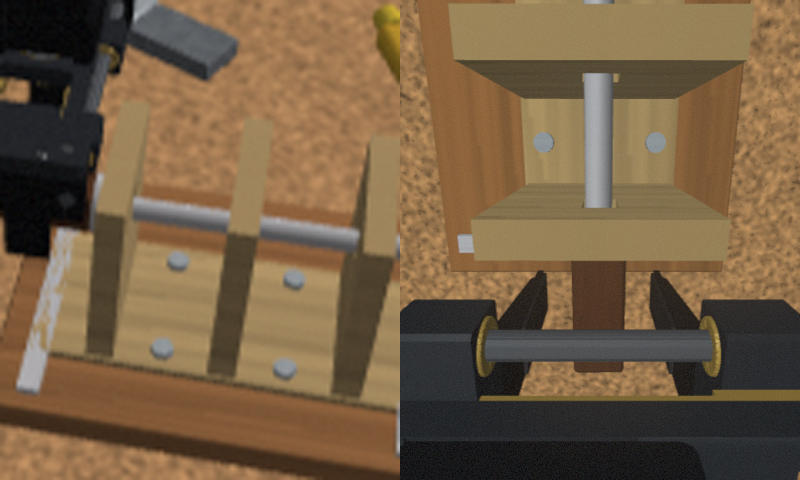

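The fingers are clear on both sides of the grip (wrist view, about (598,320)), and the rod stays put. Backing straight up.

Request:
{"fn": "jog_arm", "kwargs": {
  "deltas": [-10, 0, 0, 0, 0, 0, 0.6, -20, 0, 0, 0, 0, 0, 0.6, -25, 0, 0, 0, 0, 0, 0.6, -35, 0, 0, 0, 0, 0, 0.6, -40, 0, 0, 0, 0, 0, 0.6, -40, 0, 0, 0, 0, 0, 0.6, 0, 0, 0, 0, 0, 0, 0.6, 0, 0, 0, 0, 0, 0, 0.6]
}}

```text
t: 19.23
eef_pos: [579.5, 7.9, 442.0]
tcp_rot: [0.928, 1.567, -0.435]
ft_force: [-0.1, -1.3, -0.0]
opening: 0.602
```

```bash
python3 st.py
python3 - <<'E'
from h import *
from cell import eyes
import pickle
o=np.zeros((600,800,3),np.uint8)
c=eyes.read_camera("scene"); o[:300,:400]=cv2.resize(c["image"][:,:,::-1],(400,300)); o[300:,:400]=cv2.resize(c["image"][205:295,330:450,::-1],(400,300),interpolation=cv2.INTER_CUBIC)
c=eyes.read_camera("side"); o[:300,400:]=cv2.resize(c["image"][190:310,260:420,::-1],(400,300),interpolation=cv2.INTER_CUBIC)
c=eyes.read_camera("wrist"); o[300:,400:]=cv2.resize(c["image"][:,:,::-1],(400,300),interpolation=cv2.INTER_AREA); cv2.imwrite("pics/w10.png",c["image"][:,:,::-1])
cv2.imwrite("pics/fin10.png",o)
E
```

```text
tip v,u,z: -4.79 169.37 269.01 | grip v,z: -4.33 269.44 | yaw err deg -0.13 pitch(rise) -0.12 roll tilt 0.0027
F v,u,z -0.4 -1.3 -0.0 M [-0.05  0.01  0.  ] open 0.602 t 19.23
```

View pics/fin10.png

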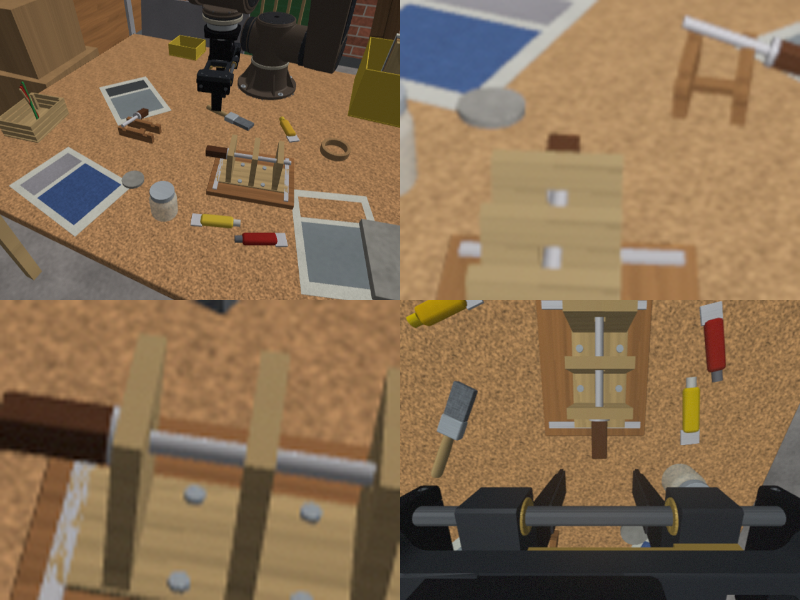

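View pics/w10.png

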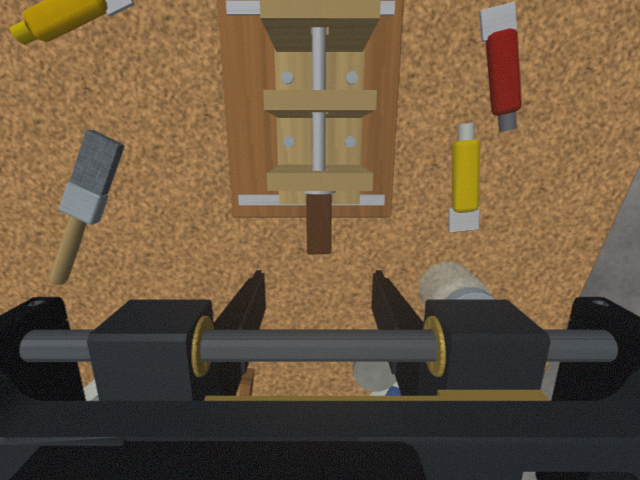

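Run:
```python
from h import *
from cell import eyes
a=eyes.read_camera("scene");w=eyes.read_camera("wrist");b=eyes.read_camera("side")
o=np.zeros((480,800,3),np.uint8)
o[:,:400]=cv2.resize(a["image"][205:253,345:385,::-1],(400,480),interpolation=cv2.INTER_CUBIC)
o[:,400:]=cv2.resize(w["image"][160:208,299:339,::-1],(400,480),interpolation=cv2.INTER_CUBIC)
cv2.imwrite("pics/gap11.png",o)
# predicted positions: collar front-face top/side points vs upright near face, from kinematics at contact
u=np.array([-0.2045,0.979,0]);v=np.array([.979,.2045,0]);c0=np.array([562,115.4,0])-3.9*v
face=c0+u*(168.5-170-72.5)
for nm,p in [("upright near top edge centre",face+[0,0,126]),("collar front top",face+[0,0,106]),("collar back top",face-6*u+[0,0,106]),("collar side +v front",face+16*v+[0,0,90]),("collar side back",face+16*v-6*u+[0,0,90])]:
    print(nm,"scene",proj(a,p).round(1),"wrist",proj(w,p).round(1))
```

```text
upright near top edge centre scene [367.  229.6] wrist [317.8 190.8]
collar front top scene [366.4 238.4] wrist [317.8 187.7]
collar back top scene [362.9 237.9] wrist [317.8 194.3]
collar side +v front scene [364.4 251.2] wrist [334.5 185.5]
collar side back scene [360.9 250.7] wrist [334.4 191.8]
```

View pics/gap11.png

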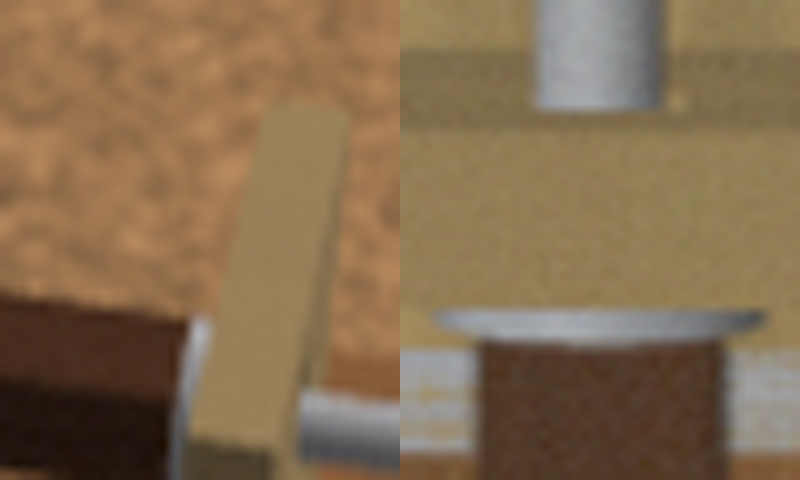

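In the wrist view the collar's back edge is at row 194.5. The prediction for a seated collar is 194.3, so it hasn't moved away since release. The jar and spare rod look unmoved. Handing in.

Run:
```python
from cell import env
print(env.job_done(), env.state()["t"])
```

```text
the job is handed in; nothing more can be done
the job is handed in; nothing more can be done
```

The long rod is through all three uprights with its collar against the first one. The gripper has let go and is about 180 mm above it. I handed the job in at about 19.5 s of the 64 s allowed.

- **Finding the holes:** The scene and side cameras disagreed by about 4 mm on where the row stands sideways. I used the side view, and the rod entered all three holes without blocking.
- **Which end is "first":** The rack looks the same from both ends. I entered from the end nearest the rest, taking that upright as the first.
- **Forces:** I read the force at the end of each move, not continuously. It stayed around 1–2 N through the holes. The largest readings were about 11 N and 10 N when the collar touched the upright, and about 4 N when the shaft came down on the hole bottoms.
- **Seating after release:** The collar's back edge shows at row 194.5 in the wrist view, against 194.3 expected if it sits on the upright.
- **Other objects:** By eye, the jar and the spare rod look to be where they started; I did not measure them.

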